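# Fetch the tube block and hold it hole up

### The arm

A 6-joint arm with a two-finger parallel gripper is mounted at the origin on the work surface. World frame = base frame: x ahead of the robot, y to its left, z up, the work surface at z = 0. Lengths are in m, angles in rad, forces in N, time in s.
With the tool pointing down it reaches from about 0.3 to 0.775 m from the base axis. Payload 14.6 kg.
Tool frame: the origin (TCP) lies on the centre line of the jaws, within the pads' length; the fingertips stand 19 mm ahead of it and the grasp point (between the pads) is the TCP; z points along the fingers, y is the direction in which the jaws open and shut (so a half turn about z gives the same grasp; the last joint's range is limited). The gripper opens to 94 mm and grips with 3 to 60 N. Pads are 16 mm wide; open, the fingers measure 119 mm over their backs; the gripper's body (75 mm by 177 mm) begins 78 mm behind the grasp point.
Start: joints at [-0.067, 0.3, 1.521, -0, 1.321, -0.067], TCP at [0.55, -0, 0.194] pointing down, gripper open.
Joint ranges: [-3.03, 3.03], [-0.79, 2.21], [0.23, 2.52], [-1.04, 4.18], [0, 3.07], [-2.55, 2.55]. Speed limits (rad/s): [2.22, 2.22, 2.57, 3.14, 3.14, 3.14].

### API

Orientations are given as [roll, pitch, yaw] about the fixed x, y, z axes, in that order (R = Rz(yaw) Ry(pitch) Rx(roll)).
In Python, from station import ctrl gives the robot as it stands. The module is installed in compiled form; this text tells all that it offers.
- The arm moves only by the shell command python3 -m creep 'ROWS' [FORCE]. ROWS is a JSON object of lists of equal length, an entry for each row: "translation": the shift along the world's x, y, z in mm, a list of three; "yaw": the turn about the world's z in rad; "gripper": the closure in counts, from 0 (fully open) to 255 (shut). A call has 1 to 5 rows; each row is the pose to reach, as a shift and turn from the pose measured when the call began; what a row does not reach only later rows make up. A row lasts 1/12 s, in which the tool goes at most 41.7 mm and 7.16 degrees, less where a joint would pass 70% of its speed; a pose out of reach is approached as far as the arm can. A call with a gripper value outside its range is refused whole. The fingers move at their own pace and stop on an object; FORCE is the grip in N (left out, the last holds). Time passes only in rows, so rows that repeat a pose let the fingers close. It gives the time, the measured TCP pose, the force and the opening at its end, in the units of the state.
- ctrl.get_obs(): the state, without advancing time (a new reading comes with each control period).
- ctrl.camera(name): name is "scene" or "side" or "wrist"; returns a dict with "pixels" (384x512x3 uint8, red, green, blue), "depth" (384x512 float32, m along the optical axis (not along the pixel's ray), 0 where there is no reading), "fx", "fy", "cx", "cy" (pixels), "R" (3x3) and "t" (3): a world point X has camera coordinates R X + t; the wrist camera has in their place "tool_from_camera" (4x4, takes a point from camera to tool coordinates, whose origin is the TCP and whose axes are the flange's). Camera axes: x right, y down, z forward; pixel columns grow to the right and rows downward; lengths in m; the calibration is good to about 2 mm. The wrist camera is an equidistant fisheye: a pixel r from the principal point sees the ray r / f radians off the axis. A picture is of the moment at which its call begins: read the wrist's pose just before it.
- ctrl.hand_in(): hands the job in, once; it reports no verdict.
The state is a dict: "time_s": time; "qpos": joint angles; "joint_vel": joint speeds; "tau": joint torques, N m; "ee_pos": TCP position; "eef_rot": TCP orientation; "force": force on the tool from outside, world axes, zero at the start; "moment": the same for the moment, N m; "grip_width": finger opening in m.
Only numpy, scipy, OpenCV 4.12 (cv2) and the standard library are available. Lean on these libraries where they do the work, as an engineer would, in place of code of your own. Each camera call takes 0.05 s, during which the arm holds its last target. There are 200 camera calls.

### The job

Pull the top drawer of the small bench cabinet open by its handle, take out the square aluminium tube block and find, by feel or by eye, which end has its blind hole (the block lies on its side, and from above both ends look alike). Turn it so that the hole faces straight up, ready for me to drop a sample tube in, and finish while still holding it like that, steady, in the gripper alone, with its underside at least 20 cm above the bench. Leave the other things on the bench and on the cabinet where they are.

Things in the scene. Friction and masses are not known exactly. Their poses are not given: they have to be found in the camera images.
- cabinet: white bench-top cabinet with two grey-fronted drawers, 260 deep x 340 wide x 170 mm high, fixed to the bench. Origin: centre of its underside, on the bench. Its -x axis points out of the drawer fronts, towards the robot; z up. The fronts lie 130 mm from the origin along -x
- cabinet_drawer0 (a joint): the top drawer: 0 m shut, grows as it slides out along the cabinet's -x, at most 0.181 m; runs freely (about 1 N) and stays where it is left. Its tray is open at the top, inside 215 x 298 mm, walls 6 mm thick and 53 mm high above its floor; the floor is 95 mm above the bench. When shut, the inside runs from 109 mm on the front side (-x) of the cabinet's origin to 106 mm behind it
- cabinet_drawer0_handle (a point): middle of the top drawer's handle: a round steel bar 11 mm thick and 120 mm long, parallel to the cabinet's y axis, level, 35 mm in front of the drawer front (29 mm of free space between them) and 132 mm above the bench; a post to the drawer front stands 51 mm to each side of the middle. The drawer front's top edge is 25 mm higher than the bar, the cabinet's top 38 mm higher
- block_mid (a point): centre of the tube block: a plain aluminium block, 48 x 48 x 54 mm, about 0.25 kg, lying on its side in the front half of the top drawer at any angle, with its centre 24 mm above the drawer's floor. Its z axis runs along the 54 mm length and points to the end with the hole; x and y run across the 48 mm widths. The hole is round, 31 mm wide, 40 mm deep, in the middle of that end; the other end and the four sides are plain
- block_hole (a point): middle of the hole's mouth: 27 mm from the block's centre along its z axis; the axes are the block's
- benchpad: thin blue absorbent pad, 260 x 240 mm and 2 mm thick, fixed flat on the bench to the left of the drawer and kept clear: a free place on which to set the block down and take a new grip. Origin at its centre, on the bench
- topdish: clear lidded culture dish, 93 mm across, 17 mm high, on the middle of the cabinet's top; leave it. Origin at the centre of its underside
- dishes: stack of three such dishes on the bench, 50 mm high, left of the cabinet; leave it. Origin at the centre of its underside
- pot: open yellow plastic pot, 90 mm across, 85 mm high, on the bench at the left; leave it. Origin at the centre of its underside
- water: clear bottle with a red cap, 64 mm across, 180 mm high, on the bench at the far left; leave it. Origin at the centre of its underside
- rack: white rack with three capped sample tubes, 110 x 200 mm, 113 mm high, on the bench right of the cabinet; leave it. Origin at the centre of its underside, long side along its y axis
- forceps: steel forceps 120 mm long, 7 mm high, lying on the bench at the near right; leave them. Origin at the middle of the underside, length along x

How it is judged:
By the outcome, as a careful person would: the job done as asked, in the order asked, and still so for the second after the job is handed in, while the arm keeps its last pose, push and grip.
It also fails if it takes over 64 s, if anything falls off the work surface, if the arm or the gripper's body presses on something with over 40 N, if the wrist force passes 120 N, or if a joint passes its speed limit or range.

## Working session

There is one attempt and no reset: what is moved stays moved. The work goes in short steps, Python scripts to look and compute and a shell command to move; the robot and the scene stay as the last step left them, time stands still between calls to the robot, and variables do not carry over. Pictures are saved under pics/ and viewed, about 8 in all and at most 12, crops included, and the job is handed in when it is done.

```bash
mkdir -p pics; cat > h.py <<'E'
import numpy as np, cv2
from station import ctrl
from scipy.spatial.transform import Rotation as Ro
def tool():
    o=ctrl.get_obs(); T=np.eye(4); T[:3,:3]=Ro.from_euler('xyz',o['eef_rot']).as_matrix(); T[:3,3]=o['ee_pos']; return T
def cloud(name):
    """picture and world point per pixel (nan where no depth)"""
    T=tool(); c=ctrl.camera(name); d=np.where(c['depth']>0,c['depth'],np.nan).astype(float)
    v,u=np.mgrid[:384,:512]; x=(u-c['cx'])/c['fx']; y=(v-c['cy'])/c['fy']
    if name=='wrist':
        r=np.hypot(x,y); k=np.where(r>1e-9,np.tan(np.minimum(r,1.5))/np.maximum(r,1e-9),1); x,y=x*k,y*k
        M=T@c['tool_from_camera']; P=np.stack([x*d,y*d,d],-1); W=P@M[:3,:3].T+M[:3,3]
    else:
        P=np.stack([x*d,y*d,d],-1); W=(P-c['t'])@np.asarray(c['R'])
    return c['pixels'],W
def save(n,im,s=1): cv2.imwrite(f'pics/{n}.png',cv2.resize(im[:,:,::-1],None,fx=s,fy=s,interpolation=cv2.INTER_CUBIC))
E
python3 - <<'E'
from h import *
print(ctrl.get_obs())
for n in('scene','side'):
    p,W=cloud(n); np.save(n+'0',W); save(n+'0',p,1.5 if n=='scene' else 1)
    c=ctrl.camera(n); print(n,-np.array(c['R']).T@c['t'],np.array(c['R'])[2])
c=ctrl.camera('wrist');print(c['tool_from_camera'],c['fx'])
E
```

```text
{'time_s': 0.0, 'qpos': array([-6.65930880e-02,  3.00448384e-01,  1.52158028e+00, -1.00418420e-05,
        1.32068523e+00, -6.65839829e-02]), 'joint_vel': array([ 0.00017284, -0.00128612, -0.00030233, -0.00129835,  0.00024759,
        0.00093871]), 'tau': array([-1.53750298e-03, -5.31805658e+01, -3.52735734e+01,  7.07558286e-02,
        2.43994006e-02, -4.79655944e-05]), 'ee_pos': array([5.49728252e-01, 1.62384749e-05, 1.93199135e-01]), 'eef_rot': array([-3.14047326e+00, -6.48960300e-05,  1.57078968e+00]), 'force': array([-0.40406869, -0.31781918, -0.4867521 ]), 'moment': array([ 0.00259174, -0.0186755 , -0.0139871 ]), 'grip_width': 0.09416241750006281}
scene [1.81383067 0.14175604 0.94511163] [-0.8342801  -0.12353779 -0.53732219]
side [-0.04025573 -0.99643406  0.75671564] [ 0.45382794  0.74294912 -0.49200285]
[[-1.04511212e-03 -9.67466996e-01 -2.52995098e-01  7.26915768e-02]
 [ 9.99999319e-01 -1.14273053e-03  2.38908426e-04  3.92268785e-04]
 [-5.20241240e-04 -2.52994676e-01  9.67467531e-01 -1.90815704e-01]
 [ 0.00000000e+00  0.00000000e+00  0.00000000e+00  1.00000000e+00]] 297.3186396354542
```

View pics/scene0.png

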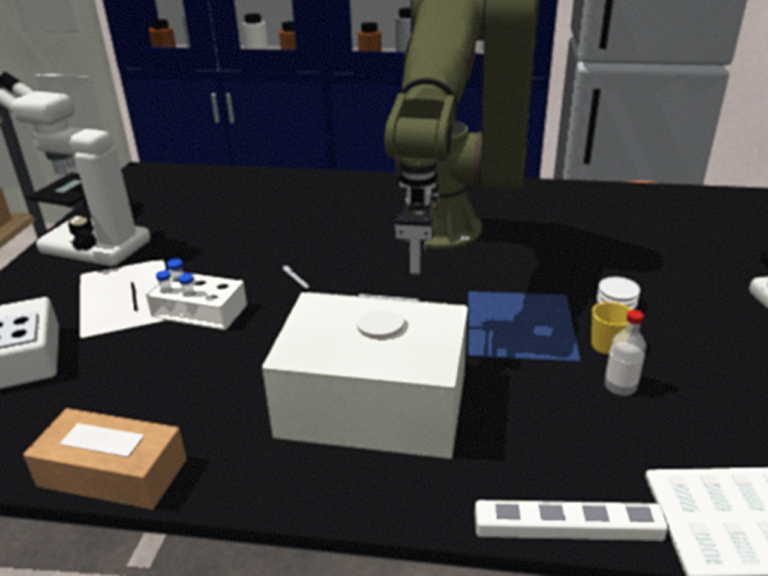

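View pics/side0.png

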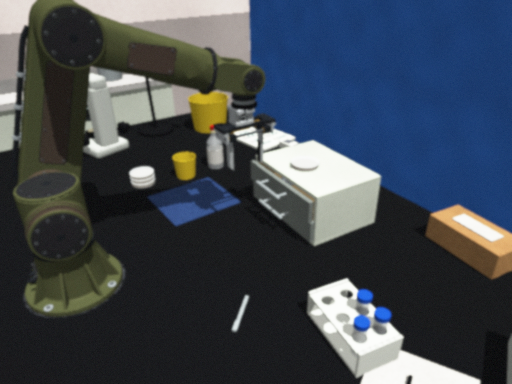

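The side view shows the cabinet with both handles facing the robot (top bar near (272,182)) and the pad to its left near (195,200). The scene view shows the cabinet from behind, with the dish on top at (381,324). Next I fit the cabinet and pad from depth.

```bash
python3 - <<'E'
from h import *
for n in('scene0','side0'):
    W=np.load(n+'.npy'); 
    m=(abs(W[...,2]-.17)<.006)&(abs(W[...,1]+.03)<.3)&(W[...,0]>.45)&(W[...,0]<1.2)
    k,l,s,c=cv2.connectedComponentsWithStats(m.astype(np.uint8)); i=1+s[1:,4].argmax(); P=W[l==i]
    (cx,cy),sz,a=cv2.minAreaRect(P[:,:2].astype(np.float32)); print(n,(cx,cy),sz,a,np.median(P[:,2]))
    print(' bench z',np.nanmedian(W[(abs(W[...,2])<.02)][:,2]))
    im=cv2.imread(f'pics/{n}.png'); im=cv2.resize(im,(512,384)).astype(int)
    b=(im[...,0]>70)&(im[...,0]-im[...,2]>40)&(abs(W[...,2])<.02)&(W[...,0]<.8)&(W[...,0]>.2)&(W[...,1]>-.1)
    k,l,s,c=cv2.connectedComponentsWithStats(b.astype(np.uint8)); i=1+s[1:,4].argmax(); print(' pad',cv2.minAreaRect(W[l==i][:,:2].astype(np.float32)))
W=np.load('side0.npy'); s=W[165:215,250:300]
m=(s[...,2]>.12)&(s[...,2]<.145); P=s[m]; print('x hist',np.histogram(P[:,0],20))
E
```

```text
scene0 (0.7743685245513916, -0.062231555581092834) (0.34018832445144653, 0.2535766363143921) 88.0031967163086 0.16939009031181748
 bench z -0.0003708642701174021
 pad ((0.454012393951416, 0.1802501082420349), (0.27080219984054565, 0.13974088430404663), 2.901869297027588)
side0 (0.7705610990524292, -0.06532338261604309) (0.3464813828468323, 0.2519005239009857) 88.28058624267578 0.16951525192462702
 bench z -0.00016189722637882146
 pad ((0.4601956009864807, 0.2303272783756256), (0.2669421434402466, 0.2566690444946289), 3.1837236881256104)
x hist (array([ 51,  46,   6,   7,   8,   8,  11, 170, 149,  14,   0,   0,   0,
         0,   0,   2,   3,   2,   4,   4]), array([0.57904599, 0.58449569, 0.5899454 , 0.5953951 , 0.60084481,
       0.60629451, 0.61174422, 0.61719393, 0.62264363, 0.62809334,
       0.63354304, 0.63899275, 0.64444245, 0.64989216, 0.65534187,
       0.66079157, 0.66624128, 0.67169098, 0.67714069, 0.68259039,
       0.6880401 ]))
```

```bash
python3 - <<'E'
from h import *
W=np.load('side0.npy').reshape(-1,3); a=np.radians(-1.9); O=np.array([.772,-.063])
def cab(W): q=W[:,:2]-O; return np.c_[q@[np.cos(a),np.sin(a)],q@[-np.sin(a),np.cos(a)],W[:,2]]
def rep(W,t):
    C=cab(W); 
    print(t,'top x range',np.percentile(C[(abs(C[:,2]-.17)<.004)&(abs(C[:,1])<.16)&(abs(C[:,0])<.2),0],[.5,99.5]),'y',np.percentile(C[(abs(C[:,2]-.17)<.004)&(abs(C[:,1])<.2)&(abs(C[:,0])<.12),1],[.5,99.5]))
    for lo,hi in((.02,.07),(.07,.12),(.12,.145),(.145,.165)):
        m=(C[:,2]>lo)&(C[:,2]<hi)&(abs(C[:,1])<.16)&(C[:,0]<-.1)&(C[:,0]>-.22)
        print(lo,np.histogram(C[m,0],np.arange(-.2,-.1,.01))[0])
    m=(C[:,0]<-.155)&(C[:,0]>-.185)&(C[:,2]>.115)&(C[:,2]<.15)&(abs(C[:,1])<.12);B=C[m]
    print('bar',len(B),np.median(B,0) if len(B) else 0,np.percentile(B[:,1],[2,98]) if len(B) else 0)
rep(W,'side')
p,V=cloud('wrist'); save('w0',p); np.save('w0',V); rep(V.reshape(-1,3)[~np.isnan(V.reshape(-1,3)[:,0])],'wrist')
E
```

```text
side top x range [-0.12603967  0.11937625] y [-0.17361189  0.16563053]
0.02 [  0  22  77  13  14 298 350   0   0]
0.07 [  0   0   0   0 121 310  58  11   0]
0.12 [ 17  83  11  14 147 246   0   7   6]
0.145 [  0   0   0   0  71 262  72 132   3]
bar 51 [-0.17253831 -0.02227273  0.13509317] [-0.06363221  0.05081421]
wrist top x range [-0.1218252   0.05341941] y [-0.06797374  0.16701754]
0.02 [   0    0  225   87  108  110 1213    0    0]
0.07 [   0    0    0    0    0 1579    0    0    1]
0.12 [   0  773  387   95   86 1530    0   31   38]
0.145 [   0    0    0    0    0 2103 1570 1219   31]
bar 1055 [-0.18002138  0.03256529  0.13655642] [-0.02852891  0.06166427]
```

View pics/w0.png

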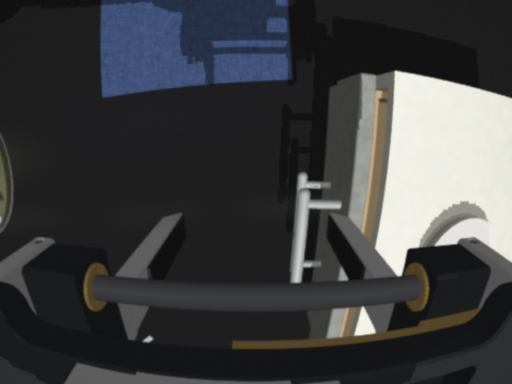

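The wrist view shows the top bar, running from about (302,178) to (296,280), with the drawer front to its right. Bar centre is about (0.592, -0.057, 0.132) and the cabinet yaw is about -2°. I'll move above it with the jaws half closed.

```bash
python3 -m creep '{"translation":[[0,0,20],[20,-28,30],[42,-57,30],[42,-57,30],[42,-57,30]],"yaw":[0,-0.03,-0.03,-0.03,-0.03],"gripper":[174,174,174,174,174]}' 30
python3 - <<'E'
from h import *
p,V=cloud('wrist'); save('w1',p); V=V.reshape(-1,3)
m=(V[:,2]>.12)&(V[:,2]<.142)&(V[:,0]>.56)&(V[:,0]<.612)&(V[:,1]>-.14)&(V[:,1]<.02); B=V[m]; T=tool()
print(m.sum(),np.median(B,0),np.percentile(B,[3,97],axis=0)); print(ctrl.get_obs()['grip_width'],T[:3,3])
f=(V[:,2]>.1)&(V[:,2]<.15)&(V[:,0]>.615)&(V[:,0]<.65)&(abs(V[:,1])<.1); print('front',np.percentile(V[f,0],[5,50,95]))
E
```

```text
time_s: 0.72
ee_pos: [0.5921, -0.0581, 0.2228]
eef_rot: [-3.14, -0.0, 1.539]
force: [-0.4, 0.9, -0.6]
grip_width: 0.064
1636 [ 0.59175631 -0.05321264  0.13626953] [[ 0.58509577 -0.11596213  0.13249302]
 [ 0.60846059  0.00179949  0.13811382]]
0.059905506718588304 [ 0.59170607 -0.05715387  0.22292873]
front [0.62448887 0.63020071 0.64885707]
```

View pics/w1.png

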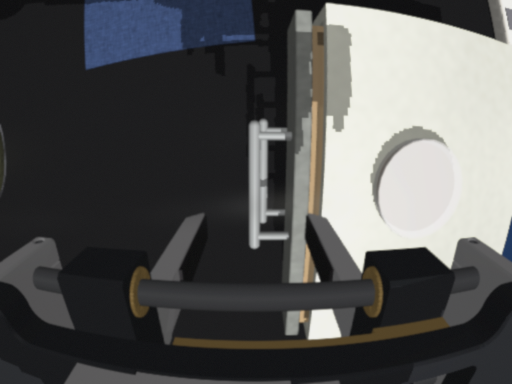

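The bar (255,125)–(255,245) is centred at about (0.590, -0.057). I'll finish closing to about 30 mm, descend, and grip.

```bash
python3 -m creep '{"translation":[[-1,0,0],[-1,0,0],[-1,0,0],[-1,0,0],[-1,0,-20]],"yaw":[0,0,0,0,0],"gripper":[174,174,174,174,174]}' 30 && python3 -m creep '{"translation":[[0,0,-20],[0,0,-45],[0,0,-68],[0,0,-70],[0,0,-70]],"yaw":[0,0,0,0,0],"gripper":[174,174,174,174,174]}' 30
```

```text
time_s: 1.18
ee_pos: [0.592, -0.057, 0.2064]
eef_rot: [3.137, 0.0, 1.541]
force: [0.1, 0.7, 0.4]
grip_width: 0.0305
time_s: 1.6
ee_pos: [0.5915, -0.0567, 0.1359]
eef_rot: [3.139, 0.0, 1.541]
force: [-0.8, 0.1, 0.7]
grip_width: 0.0299
```

```bash
python3 -m creep '{"translation":[[0,0,-3],[0,0,-3],[0,0,-3],[0,0,-3],[0,0,-3]],"yaw":[0,0,0,0,0],"gripper":[255,255,255,255,255]}' 30 && python3 -m creep '{"translation":[[-15,0,0],[-40,1,0],[-70,2,0],[-95,3,0],[-100,3,0]],"yaw":[0,0,0,0,0],"gripper":[255,255,255,255,255]}' 30
```

```text
time_s: 2.02
ee_pos: [0.5917, -0.0567, 0.1335]
eef_rot: [3.138, 0.0, 1.541]
force: [-0.1, 0.3, 0.8]
grip_width: 0.0011
time_s: 2.43
ee_pos: [0.4892, -0.0535, 0.1339]
eef_rot: [3.138, 0.0, 1.541]
force: [-0.1, -0.0, -0.4]
grip_width: 0.0006
```

The jaws shut to about 0, so the bar was not between them. I'll look.

```bash
python3 - <<'E'
from h import *
p,V=cloud('wrist'); q,S=cloud('side'); save('w2',np.hstack([p,q[100:330,150:406].repeat(2,0)[:384].repeat(1,1)]) if 0 else np.hstack([p[:,:400],cv2.resize(q[130:280,180:330],(384,384))]))
for t,X in(('w',V),('s',S)):
    X=X.reshape(-1,3); m=(X[:,2]>.12)&(X[:,2]<.142)&(X[:,0]>.35)&(X[:,0]<.66)&(X[:,1]>-.15)&(X[:,1]<.02); print(t,np.histogram(X[m,0],np.arange(.35,.67,.01)))
    for y in(-.10,-.02): 
        k=m&(abs(X[:,1]-y)<.02); print(y,np.histogram(X[k,0],np.arange(.35,.67,.01))[0])
E
```

```text
w (array([   0,    0,    0,    0,    0,    0,    0,    0,    0,    0,    0,
          0,    0,    0,    0,    0,    0,    0,    0,    0,    0,    0,
          0, 1286,  842,  173,  168, 2585,    0,    0,    0,    0]), array([0.35, 0.36, 0.37, 0.38, 0.39, 0.4 , 0.41, 0.42, 0.43, 0.44, 0.45,
       0.46, 0.47, 0.48, 0.49, 0.5 , 0.51, 0.52, 0.53, 0.54, 0.55, 0.56,
       0.57, 0.58, 0.59, 0.6 , 0.61, 0.62, 0.63, 0.64, 0.65, 0.66, 0.67]))
-0.1 [  0   0   0   0   0   0   0   0   0   0   0   0   0   0   0   0   0   0
   0   0   0   0   0 320 114  44  41 490   0   0   0   0]
-0.02 [  0   0   0   0   0   0   0   0   0   0   0   0   0   0   0   0   0   0
   0   0   0   0   0 440 424 129 127 800   0   0   0   0]
s (array([  0,   0,   0,   0,   0,   0,   0,   0,   0,   0,   0,   0,   0,
         0,   0,   0,   0,   0,   0,   0,   0,   0,   5,  91,  14,  16,
        41, 134,   0,   0,   0,   0]), array([0.35, 0.36, 0.37, 0.38, 0.39, 0.4 , 0.41, 0.42, 0.43, 0.44, 0.45,
       0.46, 0.47, 0.48, 0.49, 0.5 , 0.51, 0.52, 0.53, 0.54, 0.55, 0.56,
       0.57, 0.58, 0.59, 0.6 , 0.61, 0.62, 0.63, 0.64, 0.65, 0.66, 0.67]))
-0.1 [ 0  0  0  0  0  0  0  0  0  0  0  0  0  0  0  0  0  0  0  0  0  0  3 33
  5  9 16 25  0  0  0  0]
-0.02 [ 0  0  0  0  0  0  0  0  0  0  0  0  0  0  0  0  0  0  0  0  0  0  0 25
  7  7  8 31  0  0  0  0]
```

View pics/w2.png

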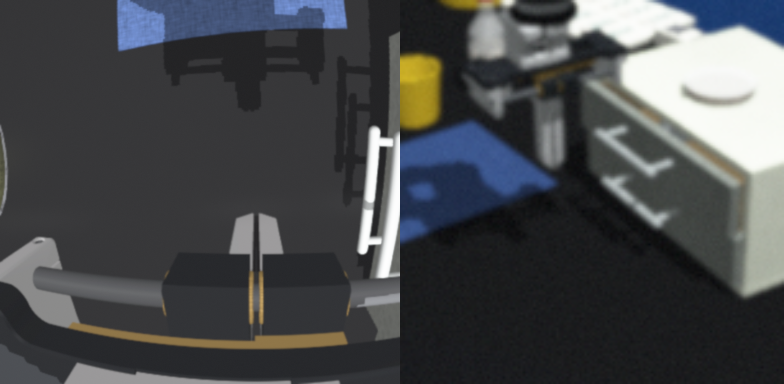

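```bash
python3 - <<'E'
from h import *
print(ctrl.get_obs()['ee_pos'],ctrl.get_obs()['grip_width'])
p,V=cloud('wrist'); c=ctrl.camera('wrist'); print(c['cx'],c['cy'],c['fx'],c['fy'])
for u,v in((372,160),(368,190),(364,230),(385,240),(390,142),(245,240),(257,150),(330,60)): print(u,v,c['depth'][v,u],V[v,u].round(4),p[v,u])
c=ctrl.camera('side');S=cloud('side')[1]
M=cv2.inRange(cv2.cvtColor(p,cv2.COLOR_RGB2HSV),(0,0,150),(180,60,255)); m=(V[...,2]>.12)&(V[...,2]<.142)&(V[...,0]>.57)&(V[...,0]<.605)
r,cc=np.where(m); print(len(r),np.percentile(r,[1,99]),np.percentile(cc,[1,50,99]))
# side cloud: points near fingers
X=S.reshape(-1,3); k=(abs(X[:,0]-.489)<.04)&(abs(X[:,1]+.054)<.03)&(X[:,2]>.01); print('finger lowest z',np.percentile(X[k,2],[0,2,10]))
E
```

```text
[ 0.49165744 -0.05381673  0.13438608] 0.00042685036082655266
255.76088739340005 187.42352721751422 297.3186396354542 297.3186396354542
372 160 0.26193306 [ 0.6031 -0.0267  0.0626] [252 252 252]
368 190 0.2712385 [ 0.6    -0.0555  0.0641] [252 253 253]
364 230 0.2801088 [ 0.5988 -0.0964  0.0653] [253 253 253]
385 240 0.20683125 [ 0.5882 -0.0743  0.1365] [251 252 252]
390 142 0.18956918 [ 0.5873 -0.0018  0.1326] [156 158 158]
245 240 0.14839621 [ 0.4867 -0.0437  0.1893] [153 153 154]
257 150 0.32671955 [ 0.4951 -0.0236  0.001 ] [55 55 57]
330 60 0.2992652 [5.785e-01 7.590e-02 5.000e-04] [54 54 56]
2241 [133. 276.] [373.4 390.  410.6]
finger lowest z [0.14451599 0.15688438 0.18577922]
```

```bash
python3 - <<'E'
from h import *
p,V=cloud('wrist')
for v in range(205,250,5): print(v,[V[v,u].round(3).tolist() for u in(240,272)])
c=ctrl.camera('side'); T=tool()
X=np.array([T[:3,3]+[0,0,-.019],T[:3,3]]); q=X@np.array(c['R']).T+c['t']; print(q[:,:2]/q[:,2:]*[c['fx'],c['fy']]+[c['cx'],c['cy']])
uv=(q[0,:2]/q[0,2]*c['fx']+[c['cx'],c['cy']]).astype(int); save('tip',c['pixels'][uv[1]-40:uv[1]+25,uv[0]-40:uv[0]+60],6)
q,S=cloud('side')
for v in range(uv[1]-24,uv[1]+6,3): print(v,S[v,uv[0]].round(3))
E
```

```text
205 [[0.475, -0.086, 0.0], [0.511, -0.087, 0.001]]
210 [[0.474, -0.093, -0.001], [0.511, -0.094, -0.0]]
215 [[0.474, -0.098, 0.0], [0.511, -0.1, -0.0]]
220 [[0.484, -0.045, 0.157], [0.503, -0.045, 0.158]]
225 [[0.484, -0.045, 0.164], [0.503, -0.045, 0.165]]
230 [[0.484, -0.045, 0.173], [0.502, -0.045, 0.173]]
235 [[0.485, -0.044, 0.181], [0.502, -0.044, 0.182]]
240 [[0.485, -0.045, 0.185], [0.501, -0.045, 0.187]]
245 [[0.485, -0.045, 0.192], [0.501, -0.045, 0.192]]
[[239.83601606 202.38958083]
 [239.62033785 196.97253738]]
178 [ 0.487 -0.063  0.203]
181 [ 0.487 -0.063  0.193]
184 [ 0.487 -0.062  0.183]
187 [ 0.485 -0.065  0.175]
190 [ 0.485 -0.064  0.164]
193 [ 0.485 -0.064  0.154]
196 [ 0.609  0.158 -0.002]
199 [ 0.597  0.137 -0.   ]
202 [0.583 0.114 0.003]
205 [ 0.577  0.102 -0.001]
```

View pics/tip.png

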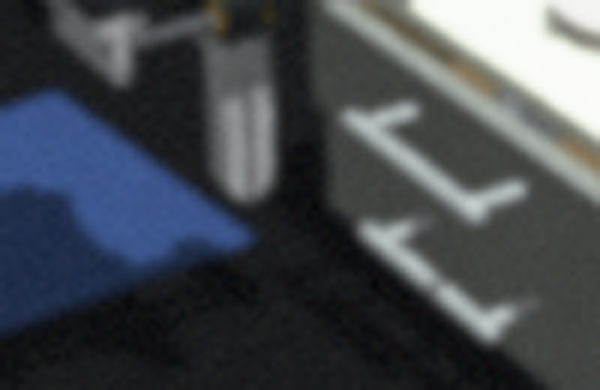

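The tip crop shows the closed fingertips at about z = 0.147 while the reported TCP is at 0.134. Both the side and wrist cameras agree, so the real tips sit about 12 mm behind the reported TCP, not 19 mm ahead. The fingers closed above the bar. I'll use tip z = ee_z + 0.012 from here and retry about 32 mm lower.

```bash
python3 -m creep '{"translation":[[0,0,20],[30,-1,30],[60,-2,30],[97,-3,30],[97,-3,30]],"yaw":[0,0,0,0,0],"gripper":[174,174,174,174,174]}' 30 && python3 -m creep '{"translation":[[0,0,0],[0,0,-20],[0,0,-40],[0,0,-60],[0,0,-62]],"yaw":[0,0,0,0,0],"gripper":[174,174,174,174,174]}' && python3 -m creep '{"translation":[[0,0,0],[0,0,0],[0,0,0],[0,0,0],[0,0,0]],"yaw":[0,0,0,0,0],"gripper":[255,255,255,255,255]}' 30
```

```text
time_s: 3.3
ee_pos: [0.593, -0.0568, 0.1615]
eef_rot: [3.139, 0.0, 1.541]
force: [-1.1, 0.5, -0.1]
grip_width: 0.0286
time_s: 3.72
ee_pos: [0.5908, -0.0565, 0.0962]
eef_rot: [-3.139, -0.001, 1.541]
force: [-0.3, 0.6, -1.2]
grip_width: 0.0296
time_s: 4.13
ee_pos: [0.5913, -0.0566, 0.0975]
eef_rot: [-3.141, -0.0, 1.541]
force: [-1.2, 0.7, 5.2]
grip_width: 0.0098
```

The jaws now hold the bar, with a width of about 10 mm. I'll pull along the cabinet's -x.

```bash
python3 -m creep '{"translation":[[-10,0,0],[-30,1,0],[-55,2,0],[-80,3,0],[-100,3,0]],"yaw":[0,0,0,0,0],"gripper":[255,255,255,255,255]}' 30 && python3 -m creep '{"translation":[[-20,1,0],[-45,1,0],[-65,2,0],[-75,2,0],[-76,2,0]],"yaw":[0,0,0,0,0],"gripper":[255,255,255,255,255]}'
```

```text
time_s: 4.55
ee_pos: [0.4899, -0.0532, 0.0975]
eef_rot: [-3.141, -0.001, 1.541]
force: [3.3, 7.4, -2.8]
grip_width: 0.0104
time_s: 4.97
ee_pos: [0.4187, -0.0513, 0.0985]
eef_rot: [3.126, -0.001, 1.54]
force: [47.2, 2.7, -34.2]
grip_width: 0.0099
```

The x force of 47 N at 172 mm of travel suggests the end stop. I'll ease off, release, lift and look into the drawer.

```bash
python3 -m creep '{"translation":[[4,0,0],[4,0,0],[4,0,0],[4,0,0],[4,0,0]],"yaw":[0,0,0,0,0],"gripper":[174,174,174,174,174]}' && python3 -m creep '{"translation":[[0,0,30],[0,0,70],[0,0,110],[0,0,150],[20,0,170]],"yaw":[0,0,0,0,0],"gripper":[0,0,0,0,0]}' && python3 -m creep '{"translation":[[40,-20,0],[40,-40,0],[40,-60,0],[40,-60,0],[40,-60,0]],"yaw":[0,0,0,0,0],"gripper":[0,0,0,0,0]}'
python3 - <<'E'
from h import *
p,V=cloud('wrist'); save('w3',p); np.save('w3',V)
q,S=cloud('side'); np.save('s3',S)
a=np.radians(-1.9)
for t,X in(('w',V.reshape(-1,3)),('s',S.reshape(-1,3))):
    m=(X[:,2]>.138)&(X[:,2]<.148)&(X[:,0]>.42)&(X[:,0]<.66)&(X[:,1]>-.21)&(X[:,1]<.08); P=X[m]
    q=P[:,0]*np.cos(a)+P[:,1]*np.sin(a); print(t,len(P),np.histogram(q,np.arange(.42,.66,.01)))
k=(V[...,2]>.136)&(V[...,2]<.149)&(V[...,0]>.44)&(V[...,0]<.61)&(V[...,1]>-.2)&(V[...,1]<.08)
n,l,s,c=cv2.connectedComponentsWithStats(k.astype(np.uint8))
for i in range(1,n):
    if s[i,4]>150: P=V[l==i]; print(s[i],np.median(P[:,2]),cv2.minAreaRect(P[:,:2].astype(np.float32)))
E
```

```text
time_s: 5.38
ee_pos: [0.4226, -0.0514, 0.0986]
eef_rot: [3.126, -0.001, 1.54]
force: [-0.3, 0.8, -0.9]
grip_width: 0.0297
time_s: 5.8
ee_pos: [0.4419, -0.0515, 0.2739]
eef_rot: [3.121, 0.001, 1.54]
force: [-0.2, 0.0, 1.7]
grip_width: 0.0596
time_s: 6.22
ee_pos: [0.4817, -0.1119, 0.2736]
eef_rot: [3.122, 0.0, 1.538]
force: [-0.4, 0.5, -0.0]
grip_width: 0.0922
w 3719 (array([ 63,   0,   0,   0,   0, 723, 123,  44,  43,  43,  89, 351, 442,
       445, 438, 411, 145,   1,   0,   0,   0,   4, 151, 177]), array([0.42, 0.43, 0.44, 0.45, 0.46, 0.47, 0.48, 0.49, 0.5 , 0.51, 0.52,
       0.53, 0.54, 0.55, 0.56, 0.57, 0.58, 0.59, 0.6 , 0.61, 0.62, 0.63,
       0.64, 0.65, 0.66]))
s 364 (array([  2,   0,   0, 131,   0,   1,   7,   7,   5,   5,  16,  34,  31,
        29,  30,  20,   4,   2,   2,   2,   1,   2,  15,  15]), array([0.42, 0.43, 0.44, 0.45, 0.46, 0.47, 0.48, 0.49, 0.5 , 0.51, 0.52,
       0.53, 0.54, 0.55, 0.56, 0.57, 0.58, 0.59, 0.6 , 0.61, 0.62, 0.63,
       0.64, 0.65, 0.66]))
[ 243    5    7  247 1283] 0.14782639135749454 ((0.4759816527366638, -0.06013725697994232), (0.2793385982513428, 0.0064897737465798855), 87.96748352050781)
[ 290   45   59   57 2102] 0.1428506958870219 ((0.5579781532287598, 0.0026107653975486755), (0.04891668260097504, 0.05509987473487854), 71.63621520996094)
```

View pics/w3.png

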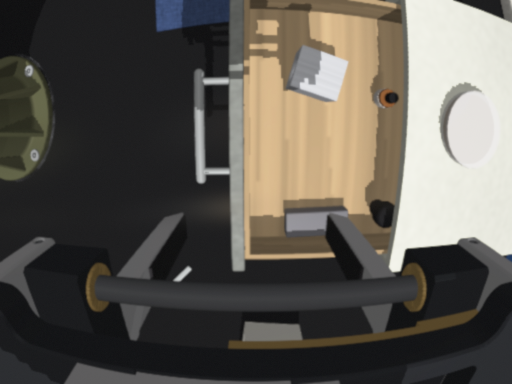

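The open drawer shows the block at pixel (318,73). In the world its centre is (0.558, 0.003), its top is at z = 0.143, and its 54 mm axis lies at about -18.4° from +x. A grey box at (315,222) stays where it is. Next I turn the jaws across the 48 mm width and look at the near end from the side.

```bash
python3 -m creep '{"translation":[[0,28,-10],[0,60,-30],[0,90,-45],[0,120,-60],[0,140,-70]],"yaw":[0.12,0.24,0.36,0.48,0.6],"gripper":[0,0,0,0,0]}' && python3 -m creep '{"translation":[[0,0,0],[0,0,-10],[0,0,-20],[0,0,-20],[0,0,-20]],"yaw":[0.12,0.24,0.36,0.48,0.6],"gripper":[0,0,0,0,0]}' && python3 -m creep '{"translation":[[0,0,0],[0,0,0]],"yaw":[0.08,0.08],"gripper":[0,0]}'
python3 - <<'E'
from h import *
p,V=cloud('wrist'); save('w4',p[:330,60:460],1.5); np.save('w4',V)
k=(V[...,2]>.136)&(V[...,2]<.149)&(V[...,0]>.5)&(V[...,0]<.61)&(V[...,1]>-.1)&(V[...,1]<.06)
n,l,s,c=cv2.connectedComponentsWithStats(k.astype(np.uint8)); i=1+s[1:,4].argmax(); P=V[l==i]; print(s[i],np.median(P[:,2]),cv2.minAreaRect(P[:,:2].astype(np.float32)))
print(ctrl.get_obs()['qpos'].round(3))
E
```

```text
time_s: 6.73
ee_pos: [0.4807, 0.032, 0.2029]
eef_rot: [3.121, -0.0, 2.148]
force: [1.0, -0.3, -0.1]
grip_width: 0.0937
time_s: 7.15
ee_pos: [0.4801, 0.0329, 0.1827]
eef_rot: [3.122, -0.001, 2.755]
force: [-0.4, 0.6, 1.2]
grip_width: 0.094
time_s: 7.32
ee_pos: [0.4798, 0.0337, 0.1829]
eef_rot: [3.121, -0.001, 2.84]
force: [0.6, 0.9, 0.5]
grip_width: 0.0939
[ 222  259   55   24 1250] 0.142832770397106 ((0.541334867477417, 0.008253628388047218), (0.048519913107156754, 0.021762793883681297), 72.45464324951172)
[-0.018  0.152  1.729  0.02   1.256 -1.287]
```

View pics/w4.png

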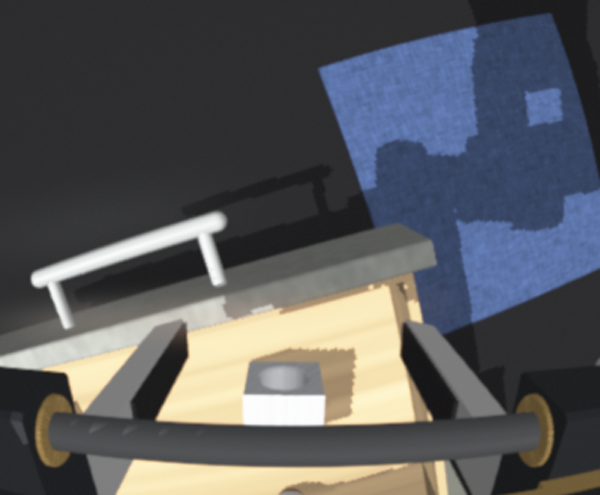

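The hole is plainly visible at (283,376) in the end facing the robot. That fixes the block's z axis at about (-0.95, 0.32, 0), which is the tool's +x. I'll grip near the hole end with a light force, so the block can swing about the jaw axis with the hole upward when lifted.

```bash
python3 -m creep '{"translation":[[20,-8,0],[45,-18,0],[61,-25,0],[61,-25,-25],[61,-25,-50]],"yaw":[-0.015,-0.015,-0.015,-0.015,-0.015],"gripper":[0,0,0,0,0]}' && python3 -m creep '{"translation":[[0,0,-20],[0,0,-38],[0,0,-44],[0,0,-44],[0,0,-44]],"yaw":[0,0,0,0,0],"gripper":[0,0,0,90,120]}' 4 && python3 -m creep '{"translation":[[0,0,0],[0,0,0],[0,0,0],[0,0,0],[0,0,0]],"yaw":[0,0,0,0,0],"gripper":[255,255,255,255,255]}' 4
```

```text
time_s: 7.78
ee_pos: [0.5419, 0.0086, 0.133]
eef_rot: [3.121, 0.002, 2.815]
force: [0.5, 0.1, -0.4]
grip_width: 0.0938
time_s: 8.2
ee_pos: [0.5422, 0.0088, 0.0898]
eef_rot: [3.121, 0.002, 2.814]
force: [0.1, 0.5, 0.3]
grip_width: 0.0842
time_s: 8.62
ee_pos: [0.5423, 0.0088, 0.0901]
eef_rot: [3.12, 0.003, 2.814]
force: [0.5, -0.8, -0.2]
grip_width: 0.051
```

```bash
python3 -m creep '{"translation":[[0,0,0],[0,0,0],[0,0,0],[0,0,8],[0,0,16]],"yaw":[0,0,0,0,0],"gripper":[255,255,255,255,255]}' 4 && python3 -m creep '{"translation":[[0,0,15],[0,0,35],[0,0,60],[0,0,85],[0,0,90]],"yaw":[0,0,0,0,0],"gripper":[255,255,255,255,255]}' && python3 - <<'E'
from h import *
o=ctrl.get_obs(); print(o['grip_width'],o['force'])
p,V=cloud('wrist'); q,S=cloud('side'); np.save('w5',V); np.save('s5',S)
save('w5',np.hstack([p[150:330,150:362].repeat(1,0),q[120:300,180:392]]),1.8)
T=tool(); X=(S.reshape(-1,3)-T[:3,3])@T[:3,:3]; m=(abs(X[:,0])<.08)&(abs(X[:,1])<.03)&(abs(X[:,2])<.1); print(np.percentile(X[m],[1,25,50,75,99],axis=0).round(3))
E
```

```text
time_s: 9.03
ee_pos: [0.542, 0.0088, 0.1063]
eef_rot: [3.121, 0.002, 2.814]
force: [0.2, 0.5, -1.7]
grip_width: 0.0483
time_s: 9.45
ee_pos: [0.5433, 0.0087, 0.201]
eef_rot: [3.119, 0.008, 2.814]
force: [0.4, 0.1, -1.8]
grip_width: 0.0483
0.04827237196514642 [ 0.43837118  0.09021912 -1.84731627]
[[-0.041 -0.029 -0.07 ]
 [-0.03  -0.025 -0.053]
 [-0.019 -0.023 -0.036]
 [ 0.01  -0.004 -0.017]
 [ 0.079  0.024  0.1  ]]
```

View pics/w5.png

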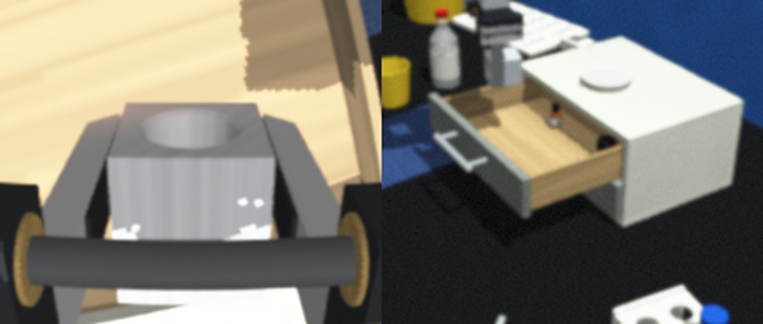

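The wrist half shows the block held with its hole end (185,128) toward the camera. The side half shows it just above the drawer. It's still near level, so it did not swing by itself. I'll carry it over the pad and measure its tilt there.

```bash
python3 -m creep '{"translation":[[-8,18,5],[-22,46,10],[-38,78,10],[-54,110,10],[-70,142,10]],"yaw":[0,0,0,0,0],"gripper":[255,255,255,255,255]}' 4 && python3 -m creep '{"translation":[[-14,30,0],[-28,58,0],[-42,84,-10],[-46,93,-20],[-46,93,-20]],"yaw":[0,0,0,0,0],"gripper":[255,255,255,255,255]}'
cat > tilt.py <<'E'
from h import *
def tilt():
    """block pose in tool x-z plane: hole-direction elevation from the top face seen by the wrist camera"""
    p,V=cloud('wrist'); T=tool(); X=(V-T[:3,3])@T[:3,:3]
    R=Ro.from_euler('xyz',[np.pi,0,np.arctan2(T[1,0],T[0,0])]).as_matrix(); X=(V-T[:3,3])@R
    m=(abs(X[...,1])<.018)&(abs(X[...,0])<.07)&(X[...,2]>-.075)&(X[...,2]<.05); Q=X[m]
    print('n',len(Q),'width',ctrl.get_obs()['grip_width'],'ee',T[:3,3].round(4))
    # profile (x, -z) along the middle; hole kept out by |y|>16 mm band
    b=(abs(X[...,1])>.0165)&(abs(X[...,1])<.022)&(abs(X[...,0])<.07)&(X[...,2]>-.075)&(X[...,2]<.06); B=X[b]
    for x0 in np.arange(-.06,.06,.005):
        s=B[(B[:,0]>=x0)&(B[:,0]<x0+.005)]
        if len(s)>5: print(round(x0*1000),len(s),(-s[:,2]*1000).round(1)[[0,len(s)//2,-1]],'max',(-s[:,2].min()*1000).round(1))
    return p,X
E
python3 -c "
from tilt import *
tilt()"
```

```text
time_s: 9.97
ee_pos: [0.4707, 0.1518, 0.2054]
eef_rot: [3.121, 0.002, 2.813]
force: [0.5, 0.3, -3.2]
grip_width: 0.0481
time_s: 10.38
ee_pos: [0.4227, 0.2457, 0.1822]
eef_rot: [3.125, -0.002, 2.816]
force: [-0.4, -1.3, -4.0]
grip_width: 0.048
n 5459 width 0.048237707090504615 ee [0.4237 0.2447 0.1834]
-45 68 [48.2 48.5 48.8] max 49.8
-40 48 [48.3 49.1 49.7] max 50.3
-20 64 [49.1 48.5 50.5] max 51.1
-15 148 [49.4 50.7 50.4] max 52.3
-10 154 [49.3 50.9 52.1] max 52.1
-5 163 [49.3 50.9 51.8] max 52.1
0 172 [49.8 51.3 51.2] max 52.3
5 181 [50.1 51.4 52.5] max 53.0
10 643 [ 5.5 33.  51.4] max 52.5
```

The block is within about 3° of level, and pad friction holds it there. I'll set it down on the pad and take a new grip with just the fingertips, at the upper edge of the hole end. That gives a small patch and a long lever, so gravity should swing it.

```bash
python3 -m creep '{"translation":[[0,0,-30],[0,0,-68],[0,0,-106],[0,0,-144],[0,0,-165]],"yaw":[0,0,0,0,0],"gripper":[255,255,255,255,255]}' 4 && python3 -m creep '{"translation":[[0,0,-8],[0,0,-14],[0,0,-17],[0,0,-18],[0,0,-18]],"yaw":[0,0,0,0,0],"gripper":[255,255,255,255,255]}' && python3 -m creep '{"translation":[[0,0,0],[0,0,0],[0,0,0],[0,0,10],[0,0,22]],"yaw":[0,0,0,0,0],"gripper":[87,87,87,87,87]}' && python3 -c "
from tilt import *
tilt()"
```

```text
time_s: 10.85
ee_pos: [0.4227, 0.2425, 0.0145]
eef_rot: [3.127, -0.004, 2.813]
force: [-0.1, 0.8, -3.7]
grip_width: 0.0479
time_s: 11.27
ee_pos: [0.4237, 0.2425, -0.0023]
eef_rot: [3.126, -0.002, 2.813]
force: [0.2, -1.1, -3.0]
grip_width: 0.0482
time_s: 11.68
ee_pos: [0.4234, 0.2424, 0.0201]
eef_rot: [3.127, -0.003, 2.813]
force: [-1.1, -0.3, 0.3]
grip_width: 0.0617
n 9033 width 0.06196271813907476 ee [0.4247 0.243  0.0227]
-35 24 [26.8 27.8 26.2] max 27.8
-30 112 [26.3 27.5 28.1] max 29.2
-25 114 [26.5 28.1 28.1] max 28.5
-20 128 [25.9 26.9 27.7] max 28.6
-15 123 [25.7 26.5 27.6] max 28.9
-10 122 [26.4 26.7 28.1] max 28.5
-5 139 [26.5 26.9 27.7] max 28.6
0 144 [27.  26.7 28.4] max 28.5
5 144 [-1.6 27.3 27.8] max 28.8
10 515 [-20.7  13.4  28.3] max 29.4
15 96 [-22.  -21.9 -19.4] max -19.4
20 96 [-21.9 -20.8 -20.3] max -19.0
25 103 [-20.4 -19.6 -20.6] max -19.6
30 103 [-21.  -20.9 -21.2] max -18.9
35 107 [-21.6 -20.7 -19.7] max -19.3
40 112 [-21.3 -20.7 -19.7] max -19.5
45 109 [-21.8 -21.6 -20.2] max -18.9
50 106 [-21.5 -21.5 -20.2] max -19.2
55 109 [-22.  -20.2 -20.2] max -19.1
```

```bash
python3 -m creep '{"translation":[[-9,3,0],[-9,3,0],[-9,3,0],[-9,3,0],[-9,3,0]],"yaw":[0,0,0,0,0],"gripper":[87,255,255,255,255]}' 5 && python3 -m creep '{"translation":[[0,0,0],[0,0,4],[0,0,10],[0,0,20],[0,0,30]],"yaw":[0,0,0,0,0],"gripper":[255,255,255,255,255]}' && python3 -m creep '{"translation":[[0,0,10],[0,0,25],[0,0,40],[0,0,40],[0,0,40]],"yaw":[0,0,0,0,0],"gripper":[255,255,255,255,255]}' && python3 -c "
from tilt import *
tilt()"
```

```text
time_s: 12.15
ee_pos: [0.4153, 0.2461, 0.0225]
eef_rot: [3.125, -0.001, 2.813]
force: [-3.0, 0.9, 4.5]
grip_width: 0.048
time_s: 12.57
ee_pos: [0.4152, 0.246, 0.0532]
eef_rot: [3.125, -0.002, 2.813]
force: [-0.4, 0.3, -3.2]
grip_width: 0.0478
time_s: 12.98
ee_pos: [0.4156, 0.2461, 0.094]
eef_rot: [3.124, -0.0, 2.813]
force: [-0.7, -0.8, -3.0]
grip_width: 0.0476
n 5244 width 0.047801166999346 ee [0.4151 0.2459 0.0932]
-50 31 [ 0.5  0.1 -0.3] max 1.7
-45 56 [3.7 3.2 2.7] max 4.9
-40 52 [6.9 5.9 5.7] max 8.2
-35 58 [10.3 10.2 10. ] max 10.9
-30 68 [13.4 11.9 11.8] max 14.2
-25 73 [16.3 13.7 14.4] max 17.7
-20 71 [19.7 20.3 17.2] max 21.5
-15 85 [23.  21.1 21.8] max 24.5
-10 93 [25.8 24.3 25. ] max 27.6
-5 145 [24.9 28.3 27.2] max 30.2
0 219 [15.5 20.8 26.7] max 26.7
5 198 [ 8.1 13.7 18.6] max 18.6
10 181 [ 0.5  5.7 10.5] max 10.5
15 156 [-8.2 -2.   1.6] max 1.8
20 103 [-10.5  -9.7  -6. ] max -4.4
```

The block swung to about 32°, hole end up. I'll lower the force to 3 N and bob gently so it swings further.

```bash
python3 -m creep '{"translation":[[0,0,0],[0,0,0],[0,0,20],[0,0,40],[0,0,40]],"yaw":[0,0,0,0,0],"gripper":[255,255,255,255,255]}' 3 && python3 -m creep '{"translation":[[0,0,-15],[0,0,-15],[0,0,10],[0,0,10],[0,0,0]],"yaw":[0,0,0,0,0],"gripper":[255,255,255,255,255]}' && python3 -c "
from tilt import *
tilt()"
```

```text
time_s: 13.45
ee_pos: [0.4163, 0.2465, 0.1357]
eef_rot: [3.122, 0.001, 2.813]
force: [0.8, -0.1, -1.8]
grip_width: 0.048
time_s: 13.87
ee_pos: [0.4173, 0.247, 0.1368]
eef_rot: [3.119, 0.004, 2.813]
force: [-0.4, 0.3, -2.1]
grip_width: 0.0482
n 4598 width 0.0479809749946012 ee [0.4157 0.2462 0.133 ]
-40 15 [-11.1 -13.2 -13.5] max -11.1
-35 27 [ -7.2  -6.5 -10.2] max -6.1
-30 29 [-0.8 -4.1 -3.3] max 0.5
-25 40 [7.9 5.3 3.2] max 8.6
-20 37 [13.6 10.9  8.5] max 14.3
-15 44 [20.9 17.5 16.4] max 21.5
-10 79 [24.2 25.7 22.5] max 27.0
-5 163 [20.1 22.1 25.8] max 26.9
0 164 [16.9 18.7 23.5] max 23.5
5 158 [13.4 16.2 19.3] max 19.3
10 159 [ 9.  12.7 15.7] max 15.7
15 154 [ 5.3  8.7 11.7] max 11.7
20 140 [1.1 3.4 8.9] max 8.9
25 137 [-3.4 -0.4  3.8] max 4.1
30 48 [-2.6 -2.6 -0.5] max 0.0
```

It's now at about 52° with the centre of mass under the pads. I'll touch the tail edge to the pad and roll the block upright by moving along +u while following the arc down.

```bash
python3 -m creep '{"translation":[[0,0,-25],[0,0,-55],[0,0,-80],[0,0,-89],[0,0,-89]],"yaw":[0,0,0,0,0],"gripper":[255,255,255,255,255]}' 4 && python3 -m creep '{"translation":[[5,-2,0],[10,-4,-1],[16,-5,-2],[21,-7,-4],[26,-9,-6]],"yaw":[0,0,0,0,0],"gripper":[255,255,255,255,255]}' && python3 -c "
from tilt import *
tilt()"
```

```text
time_s: 14.33
ee_pos: [0.4144, 0.2455, 0.0415]
eef_rot: [3.126, -0.003, 2.813]
force: [-0.3, -0.6, -2.1]
grip_width: 0.0476
time_s: 14.75
ee_pos: [0.442, 0.2368, 0.0365]
eef_rot: [3.124, -0.001, 2.813]
force: [1.3, 2.7, 3.8]
grip_width: 0.0482
n 8583 width 0.04765964884622244 ee [0.4426 0.2365 0.0362]
-60 59 [-35.3 -33.4 -32.9] max -32.4
-55 68 [-34.9 -34.  -32.9] max -32.9
-50 45 [-33.7 -34.5 -33.2] max -33.1
-10 164 [31.1 33.4 35. ] max 35.7
-5 161 [29.5 31.5 33.3] max 33.3
0 173 [26.7 28.5 31.2] max 31.3
5 171 [20.  27.1 74.9] max 74.9
10 163 [22.4 23.5 25.5] max 26.7
15 161 [19.6 21.  23.3] max 24.4
20 208 [-35.1  18.7  22.6] max 22.6
25 252 [-34.8  18.   18.7] max 19.2
30 196 [-33.8  14.9  18.2] max 18.2
35 97 [-34.7 -33.7 -34.3] max -32.6
40 91 [-34.4 -34.7 -33.7] max -33.1
45 88 [-35.4 -34.1 -34.6] max -32.7
50 93 [-34.5 -33.8 -33.8] max -32.5
55 95 [-34.7 -34.6 -35.5] max -32.7
```

It's at about 65° with the tail edge on the pad. Continue the arc.

```bash
python3 -m creep '{"translation":[[5,-2,-2],[11,-4,-4],[17,-6,-7],[23,-8,-10],[28,-9,-13]],"yaw":[0,0,0,0,0],"gripper":[255,255,255,255,255]}' 4 && python3 -m creep '{"translation":[[2,-1,-2],[2,-1,-2],[2,-1,-2]],"yaw":[0,0,0],"gripper":[255,255,255]}' && python3 -c "
from tilt import *
tilt()"
```

```text
time_s: 15.22
ee_pos: [0.4709, 0.227, 0.0228]
eef_rot: [3.125, -0.001, 2.813]
force: [-3.3, -3.9, 5.5]
grip_width: 0.0483
time_s: 15.47
ee_pos: [0.4728, 0.2256, 0.0203]
eef_rot: [3.126, -0.002, 2.812]
force: [0.5, 0.3, -0.9]
grip_width: 0.0482
n 9639 width 0.04809391939340943 ee [0.4727 0.2257 0.0203]
-60 63 [-18.7 -18.4 -17.8] max -16.1
-55 74 [-19.8 -18.5 -17.4] max -17.1
-50 76 [-19.6 -19.1 -17.4] max -17.1
-45 71 [-18.9 -17.9 -18.1] max -17.0
-40 32 [-18.1 -18.9 -17.5] max -17.1
-10 121 [34.2 35.  35.3] max 37.4
-5 139 [33.9 36.9 36.9] max 37.6
0 147 [35.9 36.8 73. ] max 74.9
5 152 [35.8 36.5 37.7] max 38.6
10 168 [27.1 36.5 38.2] max 38.4
15 161 [36.9 39.3 37.2] max 39.3
20 171 [38.  37.2 38.2] max 39.3
25 178 [37.8 38.3 38.9] max 39.6
30 179 [37.5 38.7 39. ] max 40.5
35 351 [ 9.5 33.4 38.7] max 40.0
40 232 [-20.8  -7.7  16.4] max 16.4
45 106 [-18.1 -18.6 -19.2] max -17.0
50 110 [-17.1 -18.5 -18.5] max -16.4
55 111 [-17.9 -18.  -17.6] max -16.7
```

It's upright within about 3°. Release so it settles, then measure.

```bash
python3 -m creep '{"translation":[[0,0,0],[0,0,0],[0,0,0],[0,0,0],[0,0,0]],"yaw":[0,0,0,0,0],"gripper":[75,75,75,75,75]}' 4 && python3 - <<'E'
from tilt import *
p,X=tilt(); save('w6',p[60:340,100:412],1.5)
T=tool(); h=-X[...,2]+T[2,3]
m=(h>.05)&(h<.062)&(abs(X[...,1])<.045)&(X[...,0]>-.04)&(X[...,0]<.06); n,l,s,c=cv2.connectedComponentsWithStats(m.astype(np.uint8)); i=1+s[1:,4].argmax(); P=X[l==i]
print(len(P),np.median(h[l==i]),cv2.minAreaRect(P[:,:2].astype(np.float32)))
A=np.c_[P[:,:2],np.ones(len(P))]; print('slope',np.linalg.lstsq(A,-P[:,2],rcond=None)[0])
E
```

```text
time_s: 15.93
ee_pos: [0.4727, 0.2257, 0.0204]
eef_rot: [3.126, -0.002, 2.813]
force: [-0.2, -0.5, 0.7]
grip_width: 0.0665
n 9515 width 0.06609717096910352 ee [0.4727 0.2257 0.0204]
-60 66 [-19.8 -17.8 -16.7] max -16.7
-55 71 [-18.7 -18.4 -17.2] max -17.2
-50 75 [-18.9 -18.3 -17.7] max -16.6
-45 74 [-19.2 -18.7 -18.6] max -17.3
-40 74 [-18.5 -18.3 -17.7] max -17.0
-35 11 [-18.8 -18.3 -17.3] max -16.9
-10 52 [35.  35.7 36.3] max 36.9
-5 153 [35.  36.  36.8] max 37.1
0 150 [34.7 36.  35.9] max 37.0
5 152 [35.  35.5 36.3] max 37.1
10 158 [35.4 35.1 37.1] max 37.3
15 172 [34.6 35.7 36.8] max 37.7
20 167 [35.3 34.1 36.5] max 37.1
25 176 [35.  35.8 36.6] max 37.0
30 181 [34.7 34.8 36.8] max 37.4
35 178 [33.3 34.9 36.1] max 37.0
40 383 [-18.5  15.2  36.3] max 36.8
45 102 [-18.1 -18.3 -19.9] max -16.6
50 108 [-18.1 -19.  -19.6] max -16.5
55 111 [-18.7 -18.3 -18.4] max -17.0
5059 0.0557991226746809 ((0.01704152300953865, 5.914643406867981e-05), (0.04886424541473389, 0.04810617119073868), 2.093928337097168)
slope [-0.00126681 -0.00051416  0.03524826]
```

View pics/w6.png

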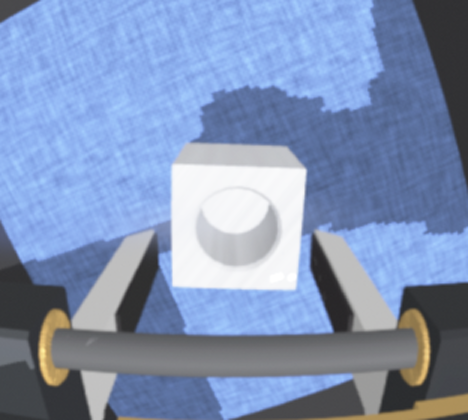

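The block stands flat on the pad, slope about 0.1°, with the hole facing up at (237,225). I'll centre on it, go deeper, grip firmly and lift.

```bash
python3 -m creep '{"translation":[[-8,3,0],[-16,5,0],[-16,5,-10],[-16,5,-18],[-16,5,-18]],"yaw":[-0.036,-0.036,-0.036,-0.036,-0.036],"gripper":[75,75,75,75,75]}' && python3 -m creep '{"translation":[[0,0,0],[0,0,0],[0,0,0],[0,0,0],[0,0,0]],"yaw":[0,0,0,0,0],"gripper":[255,255,255,255,255]}' 25 && python3 -m creep '{"translation":[[0,0,5],[0,0,20],[0,0,45],[0,0,75],[0,0,110]],"yaw":[0,0,0,0,0],"gripper":[255,255,255,255,255]}' && python3 -m creep '{"translation":[[0,0,35],[0,0,75],[0,0,115],[0,0,140],[0,0,155]],"yaw":[0,0,0,0,0],"gripper":[255,255,255,255,255]}' && python3 -m creep '{"translation":[[0,0,0],[0,0,0],[0,0,0],[0,0,0],[0,0,0]],"yaw":[0,0,0,0,0],"gripper":[255,255,255,255,255]}'
python3 - <<'E'
from tilt import *
p,X=tilt(); T=tool(); print(ctrl.get_obs()['eef_rot'],ctrl.get_obs()['joint_vel'].round(4))
m=(-X[...,2]>.045)&(-X[...,2]<.065)&(abs(X[...,1])<.0225)&(abs(X[...,0])<.04); P=X[m]
for t in range(3):
    A=np.c_[P[:,:2],np.ones(len(P))]; k=np.linalg.lstsq(A,-P[:,2],rcond=None)[0]; P=P[abs(A@k+P[:,2])<.003]
print(len(P),'slope',k,'top z',T[2,3]+k[2],'underside',T[2,3]+k[2]-.054,P.min(0),P.max(0))
q,S=cloud('side'); save('end',q,1.5)
E
```

```text
time_s: 16.4
ee_pos: [0.4558, 0.2303, 0.0004]
eef_rot: [3.128, -0.004, 2.778]
force: [1.2, -0.5, -1.0]
grip_width: 0.0663
time_s: 16.82
ee_pos: [0.4561, 0.2303, 0.0006]
eef_rot: [3.127, -0.003, 2.778]
force: [0.8, 0.3, -0.8]
grip_width: 0.0476
time_s: 17.23
ee_pos: [0.4551, 0.2299, 0.1112]
eef_rot: [3.129, -0.005, 2.778]
force: [0.3, 0.2, -2.3]
grip_width: 0.0479
time_s: 17.65
ee_pos: [0.4554, 0.23, 0.2702]
eef_rot: [3.126, -0.002, 2.778]
force: [1.1, -0.2, -2.5]
grip_width: 0.048
time_s: 18.07
ee_pos: [0.4551, 0.2298, 0.2689]
eef_rot: [3.128, -0.004, 2.778]
force: [-0.5, -0.6, -2.3]
grip_width: 0.0483
n 6603 width 0.048243168794059 ee [0.4551 0.2298 0.2691]
-20 16 [54.5 54.8 55.2] max 55.9
-15 167 [54.2 55.5 56.6] max 56.8
-10 163 [53.7 55.1 56.2] max 57.6
-5 185 [47.4 54.2 56.3] max 56.8
0 189 [54.4 55.2 73.5] max 73.5
5 191 [54.5 54.8 56.4] max 57.2
10 206 [54.1 55.1 56.5] max 57.0
15 208 [54.7 54.5 56.9] max 57.2
20 698 [ 3.7 41.2 56.1] max 57.0
[ 3.12743164 -0.00327759  2.77760902] [-0.0005 -0.0032 -0.0067 -0.0008  0.002   0.0005]
3918 slope [0.00990544 0.01542718 0.05511465] top z 0.32425770379830543 underside 0.27025770379830544 [-0.01650704 -0.02249862 -0.05747097] [ 0.02459009  0.02248944 -0.05189933]
```

View pics/end.png

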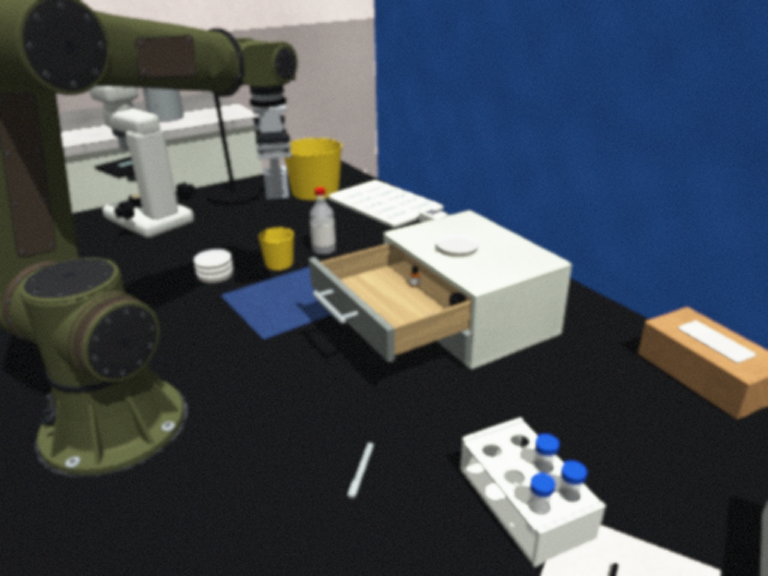

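The side view shows the block held upright in the gripper at about (275,182). The drawer is open, and the dish, stack, pot, bottle, rack and forceps are where they were. Tilt is about 1° and the underside is at about 0.27 m, so I'm handing in.

```bash
python3 -c "
from station import ctrl
o=ctrl.get_obs(); print(o['time_s'],o['ee_pos'],o['grip_width']); print(ctrl.hand_in())"
```

```text
18.1667 [0.45520946 0.22988939 0.26936054] 0.04788635500893659
the job is handed in; nothing more can be done
None
```

The block is held in the gripper with its hole facing up, and I handed the job in at 18.2 s.

**What I did:** I gripped the top drawer's handle and pulled it open about 17 cm. With the wrist camera I saw the hole in the end facing the robot. I lifted the block to the blue pad and re-gripped it lightly by the fingertips at the hole end. It swung partly upright under its own weight. I rolled it the rest of the way over its lower edge, let it settle, then took a full grip at 25 N and lifted.

**Last checks:**
- **Hole:** it faces up, about 1° off vertical (slopes 0.010 and 0.015). The tool itself has been tilted about 0.8° since the drawer pull, and the moves cannot correct that.
- **Height and grip:** the underside is about 27 cm above the bench, the jaws are 48 mm apart, and the arm is at rest.
- **Other things:** in the last side view the dish, stack, pot, bottle, rack and forceps looked unmoved. I judged this by eye and did not measure it.

**What failed or disagreed:**
- **First handle grip missed:** the fingers closed above the bar. The cameras showed the fingertips about 12 mm behind the reported TCP, not 19 mm ahead as described, so I used the measured offset from then on.
- **Force at the end of the pull:** the wrist briefly read about 58 N (47 N along x, 34 N down), probably the drawer's end stop. That is below the 120 N limit, and I eased off at once.

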